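# Wide chisel under the lighted bench magnifier

## Robot

A 6-joint arm with a two-finger parallel gripper is mounted at the origin on the work surface; the furniture and walls round the work are solid. World frame = base frame: x ahead of the robot, y to its left, z up, the work surface at z = 0. Lengths are in m, angles in degrees, forces in N, time in s.
With the tool pointing down it reaches from about 0.325 to 0.925 m from the base axis. Payload 3.1 kg.
Tool frame: the origin (TCP) lies on the centre line of the jaws, within the pads' length; the fingertips stand 22 mm ahead of it and the grasp point (between the pads) lies 3 mm ahead of it (robot.nose_length is the distance from the TCP to the fingertips, in m); z points along the fingers, y is the line along which they close (so a half turn about z gives the same grasp; the last joint's range is limited). The gripper opens to 85 mm and grips with 20 to 120 N. Pads are 22 mm wide; open, the fingers measure 114 mm over their backs; the gripper's body (76 mm by 85 mm) begins 54 mm behind the grasp point. The pads swing forward as they close: fully open they stand 13 mm farther back than shut.
Start: joints at [61.238, 12.427, 92.441, -0, 75.132, -6.429], TCP at [0.237, 0.578, 0.215] pointing down, gripper open.
Joint ranges: [-157.48, 157.48], [-44.54, 120.13], [17.64, 146.25], [-64.5, 244.5], [7.68, 150.69], [-147.95, 147.95]. Speed limits (degrees/s): [159.86, 159.86, 180, 180, 180, 180].

## Interface

Orientations are given as a 3x3 rotation matrix whose columns are the frame's x, y, z axes.
In Python, from rig import robot gives the robot as it stands. The module is installed in compiled form; this text tells all that it offers.
- The arm moves only by the tool step_arm, never from a script. Its argument "deltas" is a list of rows, each a list of 2 entries, a list of its own where there are three numbers: the shift along the tool's x, y, z in units of 25 cm (1.0 is 25 cm), then the turn about the tool's z in units of 360 degrees (1.0 is 360 degrees). A call has 1 to 12 rows; each row shifts and turns the commanded pose from where the row before left it, along the tool's axes as they then stand; what a row does not reach is not made up. A row lasts 1/10 s, in which the tool goes at most 50 mm and 8.59 degrees, less where a joint would pass 70% of its speed; a pose out of reach is approached as far as the arm can. A call with a number of a shift or a turn outside -1 to 1 is refused whole. A call with a gripper value outside its range is refused whole. "gripper" is the gripper command: -1 is fully open, 1 is shut, values between are in proportion, set as the call begins (left out, the last holds). The fingers move at their own pace and stop on an object; the grip force is fixed at half the most. Time passes only in rows, so rows that do not move let the fingers close. It gives the time, the measured TCP pose, the force, the opening and the grip force at its end, in the units of the state.
- robot.observe(): the state, without advancing time (a new reading comes with each control period).
- robot.get_image(name): name is "scene" or "top"; returns a dict with "img" (384x512x3 uint8, blue, green, red), "intrinsics" (3x3 intrinsics, pixels), "R" (3x3) and "t" (3): a world point X has camera coordinates R X + t. Camera axes: x right, y down, z forward; pixel columns grow to the right and rows downward; lengths in m; the calibration is good to about 2 mm. A picture is of the moment at which its call begins. There is no depth.
- robot.sign_off(): hands the job in; it is judged then, once.
The state is a dict: "time_s": time; "q": joint angles; "qvel": joint speeds; "effort": joint torques, N m; "position": TCP position; "tcp_rot": TCP orientation; "force": force on the tool from outside, world axes, zero at the start; "torque": the same for the moment, N m; "finger_gap": opening from 0.0 (shut) to 1.0 (fully open); "grip_force": force on a finger pad.
Only numpy, scipy, OpenCV 4.12 (cv2) and the standard library are available. Lean on these libraries where they do the work, as an engineer would, in place of code of your own. Each camera call takes 0.05 s, during which the arm holds its last target. There are 200 camera calls.

## Task

I want to check the wide chisel (pale wooden handle) for nicks under the bench magnifier. Switch its lamp on by pressing the green button on its base fully down and letting it come up again; then draw the wide chisel straight up out of the rack, lean it over to about 45 degrees with the edge low and the bevelled side up, and hold its cutting edge under the middle of the lens, about 12 cm below it, without the chisel knocking the magnifier. Finish while still holding the chisel there, raised, still and touching nothing else; do not put it down, and leave the other things lying or standing where they are.

Things in the scene. Friction and masses are not known exactly. Their poses are not given: they have to be found in the camera images.
- handle (a point): Middle of the wide chisel's handle, on its axis: pale wood, 27 mm diameter, 116 mm long, upright at the start, 0.18 to 0.30 m above the bench. Axes: y along the chisel from edge to handle end (up at the start), x across the blade, z out of the bevelled side (faces away from the robot at the start, along the rack's x). Leaning 45 degrees bevel up, y and z are both 45 degrees from vertical.
- edge (a point): Middle of the cutting edge of the wide chisel, at the lower end of the blade; same axes as the handle point. From the handle point it lies 226.5 mm along -y and 13 mm along -z. At the start it stands 12 mm above the bench, on the rack's base.
- wide_chisel: The whole wide chisel, loose, 285 mm long, 0.16 kg, plain steel blade 24 mm wide, balanced at the lower third of its handle, 28 mm below the handle point. It stands in a slot of the rack, handle up. Origin half-way along its length in the plane of the blade's flat back, 84 mm below the handle point; same axes.
- narrow_chisel: The narrow chisel with the red handle, 275 mm long, its end 288 mm above the bench, standing in another slot of the rack (the two change places from start to start); not wanted, held fast in the rack. Origin and axes as for the wide chisel.
- rack: Wooden chisel rack, fixed, 84 (x) by 284 mm (y), origin under its middle. Base 12 mm thick, two slotted boards, the upper one's top 95 mm above the bench; end cheeks to 110 mm. Three slots, 27 (y) by 12 mm (x), at x = 0, y = -70, 8, 86 mm: wide chisel in the first or last, middle one empty; the edge must rise 83 mm to be clear. A pencil, top at 150 mm, stands at y = -110 mm.
- magnifier: Bench magnifier with lamp, fixed to the bench. White base 190 mm (x) by 120 mm (y), 26 mm high; origin under the base's middle. A steel tube 15 mm thick rises at x = 66 mm, y = 0, bends at about 310 mm height and runs along +y to the round lens head.
- lens (a point): Centre of the lens, on the mid-plane of its level white ring head: ring 112 mm across, glass 88 mm across, underside 12 mm below this point and top 16 mm above it. It lies at x = 60, y = 190, z = 300 mm in the magnifier's frame; z up.
- lamp_button (a joint): Travel of the green round push button (26 mm diameter) on the front part of the magnifier's base: 0 = up, 0.006 m = fully down, springs back up; full travel takes 4 N. Counts as pressed beyond 0.0045 m.
- lamp_button_top (a point): Centre of the top of the lamp button, the face to press, straight down. At x = -60 mm, y = 0 in the magnifier's frame.
- pencil_mid (a point): Middle of the thin green pencil (7 mm, 136 mm long) standing in the rack; leave it.
- offcut: Small oak offcut, 45 x 90 x 20 mm, lying between rack and magnifier; leave it. Origin at the centre of its underside. (Sanding block, mallet, block plane, glue bottle, charger and carton further off are fixed and need no care.)

How it is judged (in metres and radians):
On the way, in this order (a step that is already met when the one before it is completed fails the run):
1. the lamp button is pressed fully down (value of joint lamp_button above 0.0045 m), for 0.05 s.
2. the button has come up again (value of joint lamp_button below 0.002 m), for 0.05 s.
3. the wide chisel, in the gripper, is drawn straight up until its edge is clear of the rack's top, still upright within 17 degrees (z of edge in the frame of rack above 0.097 m and angle between edge's own y axis and vertical below 0.3 rad and contact force between the fingers and wide_chisel above 1 N).
At the end, for the whole second after the job is handed in: Gripper still holds the wide chisel, at rest, clear of magnifier, rack and other chisel: leaning 45 degrees (within 12), edge low, bevelled side up (z axis within 60 degrees of up), mid-edge within 35 mm of the lens centre seen from above and 80 to 160 mm below it; button up (angle between edge's own y axis and vertical between 0.576 and 0.995 rad and angle between edge's own z axis and vertical below 1.05 rad and horizontal distance between edge and lens below 0.035 m and z of edge in the frame of lens between -0.16 and -0.08 m and contact force between the fingers and wide_chisel above 1 N and contact force between wide_chisel and magnifier below 0.1 N and contact force between wide_chisel and rack below 0.1 N and contact force between wide_chisel and narrow_chisel below 0.1 N and linear speed of wide_chisel below 0.03 m/s and angular speed of wide_chisel below 0.2 rad/s and value of joint lamp_button below 0.002 m); the arm keeps its last pose, push and grip.
It fails at once if the chisel knocks against the magnifier (over 3 N) (contact force between wide_chisel and magnifier above 3 N).
It fails at once if a bystander (pencil or offcut) is moved by more than 30 mm (distance of any of pencil_mid, offcut from where it was at the start of the episode above 0.03 m).
It also fails if it takes over 69 s, if anything falls off the work surface, if the arm or the gripper's body presses on something with over 40 N, if the wrist force passes 120 N, or if a joint passes its speed limit or range.

## Working session

There is one attempt and no reset: what is moved stays moved. The work goes in short steps, Python scripts to look and compute and a tool call to move; the robot and the scene stay as the last step left them, time stands still between calls to the robot, and variables do not carry over. Pictures are saved under pics/ and viewed, at most 10 in all, crops included, and the job is handed in when it is done.

Besides the shell and the picture viewer there is one more tool, called after "Emit:" in YAML: its name, and indented under it one key for each argument. step_arm: Moves the arm, as the interface text tells. Shifts and turns lie within -1 to 1; 1 stands for 25 cm of shift or 360 degrees of turn. Its arguments: {"type":"object","properties":{"deltas":{"type":"array","items":{"type":"array"}},"gripper":{"type":"number"}},"required":["deltas"]}

```bash
mkdir -p pics
python3 - <<'E'
from rig import robot
import cv2,numpy as np
o=robot.observe()
print(o['time_s'],o['position'],np.round(o['tcp_rot'],3).tolist(),o['finger_gap'])
for n in("scene","top"):
    d=robot.get_image(n); cv2.imwrite(f"pics/{n}0.png",d["img"]); np.savez(f"pics/{n}0.npz",**d)
    print(n,np.round(d["intrinsics"],1).tolist(),np.round(d["R"],3).tolist(),np.round(-d["R"].T@d["t"],3))
E
```

```text
0.0 [0.23706865 0.57736097 0.2140617 ] [[-0.925, 0.38, -0.001], [0.38, 0.925, -0.002], [0.0, -0.002, -1.0]] 0.9987799024762419
scene [[351.8, 0.0, 259.8], [0.0, 351.8, 188.2], [0.0, 0.0, 1.0]] [[0.571, -0.821, 0.014], [-0.494, -0.357, -0.793], [0.656, 0.445, -0.609]] [-0.156 -0.418  0.775]
top [[397.3, 0.0, 252.4], [0.0, 397.3, 188.5], [0.0, 0.0, 1.0]] [[-0.011, -1.0, -0.004], [-0.994, 0.012, -0.113], [0.113, 0.002, -0.994]] [ 0.356 -0.011  1.314]
```

View pics/scene0.png

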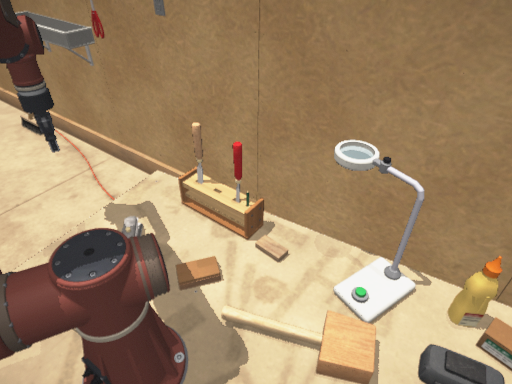

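View pics/top0.png

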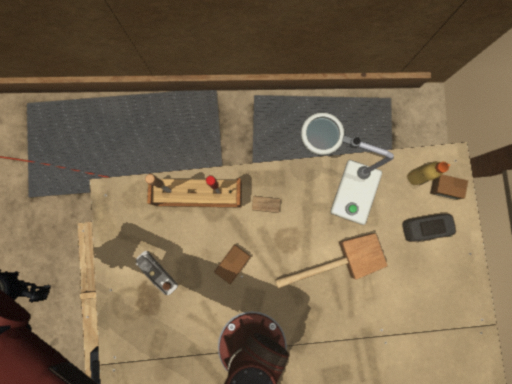

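The scene picture shows the pale handle at about (198,140), the red one at (238,160), the lens at (357,154) and the button at (360,294). The top picture shows the pale handle at about (150,180), the red one at (211,181), the lens at (323,134) and the button at (352,208). The tool only yaws, so I'll lean the chisel by pivoting it in the grip, with its blade against the far edge of the rack.

```bash
cat > h.py <<'E'
import numpy as np,cv2
def load(p): return dict(np.load(p))
def ray(d,uv):
    c=-d["R"].T@d["t"]; v=d["R"].T@np.linalg.inv(d["intrinsics"])@np.array([*uv,1.]); return c,v/np.linalg.norm(v)
def plane(d,uv,z): c,v=ray(d,uv); return c+v*(z-c[2])/v[2]
def tri(a,ua,b,ub):
    A=[];B=[]
    for d,u in((a,ua),(b,ub)):
        c,v=ray(d,u);P=np.eye(3)-np.outer(v,v);A.append(P);B.append(P@c)
    x=np.linalg.lstsq(np.vstack(A),np.hstack(B),rcond=None)[0]
    return x,[np.linalg.norm(A[i]@x-B[i]) for i in(0,1)]
def proj(d,X): p=d["intrinsics"]@(d["R"]@np.asarray(X)+d["t"]); return p[:2]/p[2]
def blob(m,box):
    x0,y0,x1,y1=box;k=np.zeros_like(m);k[y0:y1,x0:x1]=m[y0:y1,x0:x1]
    cs,_=cv2.findContours(k,cv2.RETR_EXTERNAL,cv2.CHAIN_APPROX_NONE);return max(cs,key=cv2.contourArea)
E
python3 - <<'E'
from h import *
s,t=load("pics/scene0.npz"),load("pics/top0.npz")
hs,ht=[cv2.cvtColor(d["img"],cv2.COLOR_BGR2HSV) for d in(s,t)]
def cen(c): m=cv2.moments(c);return np.array([m["m10"],m["m01"]])/m["m00"]
g=lambda h:cv2.inRange(h,(45,120,60),(80,255,255))
r=lambda h:cv2.bitwise_or(cv2.inRange(h,(0,190,80),(5,255,255)),cv2.inRange(h,(172,150,60),(180,255,255)))
w=lambda h:cv2.inRange(h,(0,0,165),(180,40,255))
bs,bt=blob(g(hs),(340,270,385,310)),blob(g(ht),(335,195,370,220))
print("button",cen(bs),cen(bt),tri(s,cen(bs),t,cen(bt)))
es,et=cv2.fitEllipse(blob(w(hs),(325,130,383,175))),cv2.fitEllipse(blob(w(ht),(296,108,346,160)))
print("lens",es,et,tri(s,es[0],t,et[0]))
b=cv2.minAreaRect(blob(w(ht),(325,155,390,230)));print("base",b,[np.round(plane(t,p,.026)[:2],3).tolist() for p in cv2.boxPoints(b)])
rs,rt=blob(r(hs),(225,130,250,190)),blob(r(ht),(200,170,222,192))
print("red",rs[:,0].min(0),rs[:,0].max(0),rt[:,0].min(0),rt[:,0].max(0))
a=cv2.resize(s["img"][110:250,160:300],None,fx=4,fy=4,interpolation=2)
c=cv2.resize(t["img"][165:220,137:252],None,fx=6.9,fy=6.9,interpolation=2)
cv2.imwrite("pics/cs.png",a);cv2.imwrite("pics/ct.png",c)
E
```

```text
button [360.37096774 291.59677419] [352.47368421 208.12280702] (array([ 0.43313872, -0.32673024,  0.04234598]), [np.float64(0.0009021713068111534), np.float64(0.0009021713068112873)])
lens ((357.07684326171875, 151.7948760986328), (22.793899536132812, 46.36521911621094), 99.99323272705078) ((322.2991027832031, 132.999267578125), (40.15411376953125, 41.08198165893555), 103.24580383300781) (array([ 0.61261507, -0.19106797,  0.30928485]), [np.float64(0.00021830051398521213), np.float64(0.00021830051398529665)])
base ((356.484130859375, 191.87911987304688), (36.38196563720703, 56.66282653808594), 19.09349250793457) [[0.421, -0.258], [0.596, -0.325], [0.555, -0.436], [0.381, -0.368]]
red [233 142] [241 178] [207 177] [214 184]
```

View pics/cs.png

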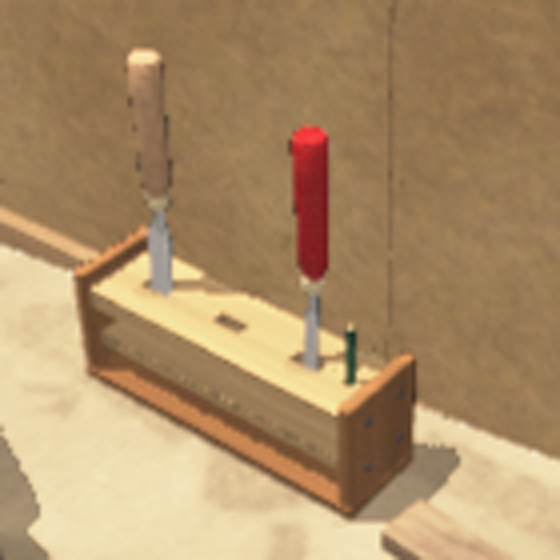

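View pics/ct.png

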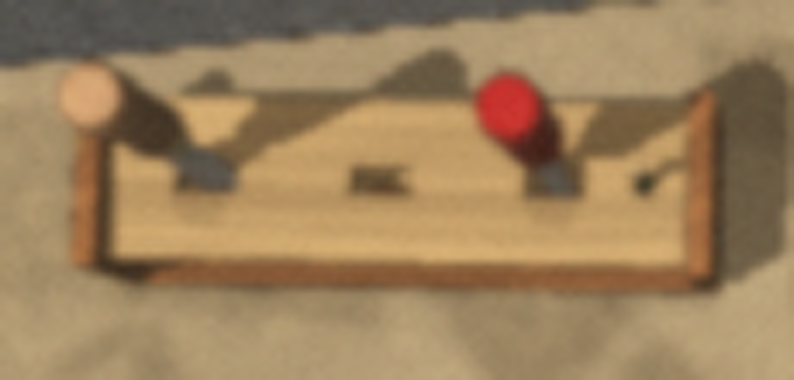

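The scene crop shows the pale handle upright, its end at crop (145,53), near the left cheek, with the empty middle slot and the red chisel on the right. The top crop shows the pale handle's end at (91,97), its slot at (206,178) and the right slot at (553,180).

Run:
```python
from h import *
s,t=load("pics/scene0.npz"),load("pics/top0.npz")
T=lambda u,v:np.array([137+(u+.5)/6.9-.5,165+(v+.5)/6.9-.5]); S=lambda u,v:np.array([160+(u+.5)/4-.5,110+(v+.5)/4-.5])
print("tri end",tri(s,S(145,56),t,T(91,97)))
print("end",plane(t,T(91,97),.298),"scene",plane(s,S(145,56),.298), plane(s,S(158,200),.182))
print("red",plane(t,T(509,106),.286),plane(s,S(311,132),.286))
for p in((379,180),(553,180),(180,180)): print("slot",plane(t,T(*p),.095))
for p in((112,98),(690,98),(103,263),(690,263)): print("corner",plane(t,T(*p),.095))
a=np.radians(-20.8);R=np.array([[np.cos(a),-np.sin(a)],[np.sin(a),np.cos(a)]])
b=np.array([.4331,-.3267]);print("lens",b+R@[.12,.19])
from rig import robot
o=robot.observe();print(o['position'],robot.nose_length)
M=o['tcp_rot']
print("to button (tool)",M.T@(np.array([.4331,-.3267,.2])-o['position']))
```

```text
tri end (array([0.50042279, 0.25631173, 0.29804254]), [np.float64(0.00022572298113055956), np.float64(0.00022572298113052337)])
end [0.50027868 0.25649295 0.298     ] scene [0.50060497 0.25617711 0.298     ] [0.49064991 0.24847482 0.182     ]
red [0.49666795 0.10116836 0.286     ] [0.50175839 0.10536851 0.286     ]
slot [0.49004276 0.1801623  0.095     ]
slot [0.48913038 0.10224437 0.095     ]
slot [0.49108674 0.26932021 0.095     ]
corner [0.52851572 0.30042578 0.095     ]
corner [0.5254451  0.04066791 0.095     ]
corner [0.45422147 0.30318562 0.095     ]
corner [0.45118289 0.04117532 0.095     ]
lens [ 0.6127494  -0.19169596]
[0.23706467 0.57742453 0.21415836] 0.022
to button (tool) [-0.52487495 -0.7617947   0.01570309]
```

Emit:
step_arm:
  deltas:
    - [[0,0,-0.1],-0.0206]
    - [[0,0,-0.1],-0.0206]
    - [[0,0,-0.1],-0.0206]
    - [[0,0,0],0]
  gripper: 1

```text
time_s: 0.5
position: [0.2385, 0.5801, 0.295]
tcp_rot: [[-1.0, 0.001, 0.004], [0.001, 1.0, 0.007], [-0.004, 0.007, -1.0]]
force: [-0.4, 0.1, -0.2]
finger_gap: 0.33
grip_force: 0.0
```

Emit:
step_arm:
  deltas:
    - [[-0.04,-0.15,0],0]
    - [[-0.04,-0.15,0],0]
    - [[-0.04,-0.15,0],0]
    - [[-0.04,-0.15,0],0]
    - [[-0.04,-0.15,0],0]
    - [[-0.04,-0.15,0],0]
    - [[-0.03,-0.15,0],0]
    - [[-0.03,-0.15,0],0]
    - [[-0.03,-0.15,0],0]
    - [[-0.03,-0.15,0],0]
    - [[-0.03,-0.15,0],0]
    - [[-0.03,-0.15,0],0]

```text
time_s: 1.7
position: [0.3411, 0.1265, 0.2889]
tcp_rot: [[-1.0, 0.003, -0.002], [0.003, 1.0, -0.0], [0.002, -0.0, -1.0]]
force: [0.8, -0.7, -1.4]
finger_gap: 0.001
grip_force: 0.0
```

Emit:
step_arm:
  deltas:
    - [[-0.03,-0.15,0],0]
    - [[-0.03,-0.15,0],0]
    - [[-0.03,-0.15,0],0]
    - [[-0.03,-0.15,0],0]
    - [[-0.03,-0.15,0],0]
    - [[-0.03,-0.15,0],0]
    - [[-0.03,-0.15,0],0]
    - [[-0.03,-0.15,0],0]
    - [[-0.03,-0.15,0],0]
    - [[-0.03,-0.15,0],0]
    - [[-0.03,-0.128,0],0]
    - [[0,0,0],0]

```text
time_s: 2.9
position: [0.4233, -0.2821, 0.2884]
tcp_rot: [[-1.0, 0.007, -0.002], [0.007, 1.0, 0.001], [0.002, 0.001, -1.0]]
force: [0.5, -0.6, 0.1]
finger_gap: -0.0
grip_force: 0.0
```

Emit:
step_arm:
  deltas:
    - [[0,0,0],0]
    - [[0,0,0],0]

```text
time_s: 3.1
position: [0.4232, -0.2779, 0.2894]
tcp_rot: [[-1.0, 0.002, -0.001], [0.002, 1.0, 0.002], [0.001, 0.002, -1.0]]
force: [-0.2, -0.1, 0.6]
finger_gap: -0.0
grip_force: 0.0
```

Emit:
step_arm:
  deltas:
    - [[-0.02,-0.1,0],0]
    - [[-0.02,-0.096,0],0]
    - [[0,0,0.16],0]
    - [[0,0,0.16],0]
    - [[0,0,0.16],0]
    - [[0,0,0.16],0]
    - [[0,0,0.16],0]
    - [[0,0,0],0]
    - [[0,0,0],0]

```text
time_s: 4.0
position: [0.4335, -0.3269, 0.0904]
tcp_rot: [[-1.0, 0.0, -0.001], [0.0, 1.0, 0.001], [0.001, 0.001, -1.0]]
force: [0.7, -0.6, 0.1]
finger_gap: 0.001
grip_force: 0.0
```

Run:
```python
from h import *
from rig import robot
o=robot.observe();print(o['position'],o['force'])
d=robot.get_image("scene")
tip=o['position']-[0,0,.022];print(proj(d,tip),proj(d,[.433,-.327,.04]))
cv2.imwrite("pics/b.png",cv2.resize(d["img"][220:320,300:420],None,fx=5,fy=5))
```

```text
[ 0.43345386 -0.3268513   0.09044956] [ 0.72910617 -0.61465116  0.07156124]
[362.87055538 284.95524194] [360.64977491 292.25744741]
```

View pics/b.png

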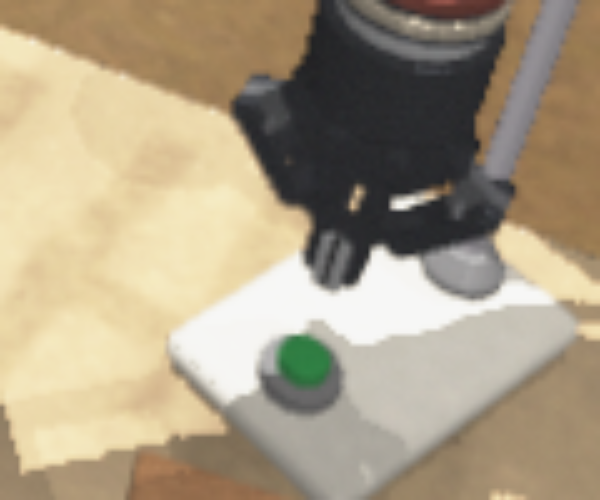

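The crop shows the closed fingertips at about (335,285), i.e. pixel (367,277), above and behind the green button at (303,360), i.e. pixel (361,292). They are a little higher than predicted, so I'll go down with an eye on force.

Emit:
step_arm:
  deltas:
    - [[0,0,0.04],0]
    - [[0,0,0.04],0]
    - [[0,0,0],0]

```text
time_s: 4.35
position: [0.4331, -0.3277, 0.0698]
tcp_rot: [[-1.0, 0.002, -0.001], [0.002, 1.0, 0.001], [0.001, 0.001, -1.0]]
force: [0.1, 0.8, -0.5]
finger_gap: 0.001
grip_force: 0.0
```

Run:
```python
from h import *
from rig import robot
o=robot.observe();print(o['position'],o['force'])
d=robot.get_image("scene")
P=o['position']
for z in(.022,.01,0):print(z,proj(d,P-[0,0,z]))
print(proj(d,P-[-.01,0,.022]),proj(d,P-[0,-.01,.022]))
h=cv2.cvtColor(d["img"],cv2.COLOR_BGR2HSV);m=cv2.inRange(h,(45,120,60),(80,255,255));b=blob(m,(340,270,385,310));print(cv2.boundingRect(b))
cv2.imwrite("pics/b2.png",cv2.resize(d["img"][240:320,310:410],None,fx=5,fy=5))
```

```text
[ 0.43314794 -0.32767621  0.06979007] [ 0.07209578  0.81080392 -0.52548534]
0.022 [361.52817426 290.42082449]
0.01 [362.4616133  287.40822837]
0 [363.25165771 284.85842639]
[363.05791201 287.6733191 ] [357.70675028 288.46216122]
(356, 287, 10, 10)
```

View pics/b2.png

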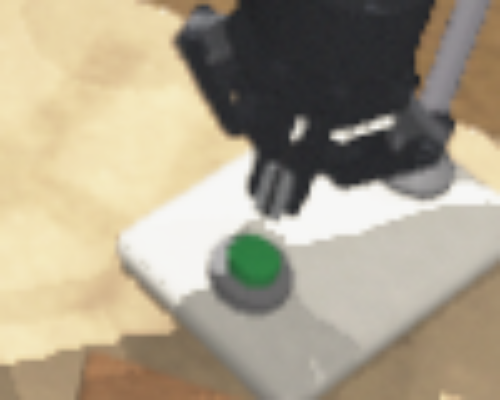

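Run:
```python
from h import *
from rig import robot
o=robot.observe();d=robot.get_image("top");P=o['position'];print(o['q'])
for z in(-.022,0,.06,.15):print(z,proj(d,P+[0,0,z]))
h=cv2.cvtColor(d["img"],cv2.COLOR_BGR2HSV);m=cv2.inRange(h,(45,120,60),(80,255,255))[195:220,335:370];print(m.sum()/255)
cv2.imwrite("pics/b3.png",cv2.resize(d["img"][140:260,290:410],None,fx=5,fy=5))
```

```text
[-4.45151738e+01  1.25400332e+01  1.09457694e+02  2.61283322e-03
  5.80607544e+01 -1.34424630e+02]
-0.022 [352.9997444  208.09211007]
0 [354.74193972 207.64396699]
0.06 [359.82015098 206.33770405]
0.15 [368.47399398 204.11168512]
0.0
```

View pics/b3.png

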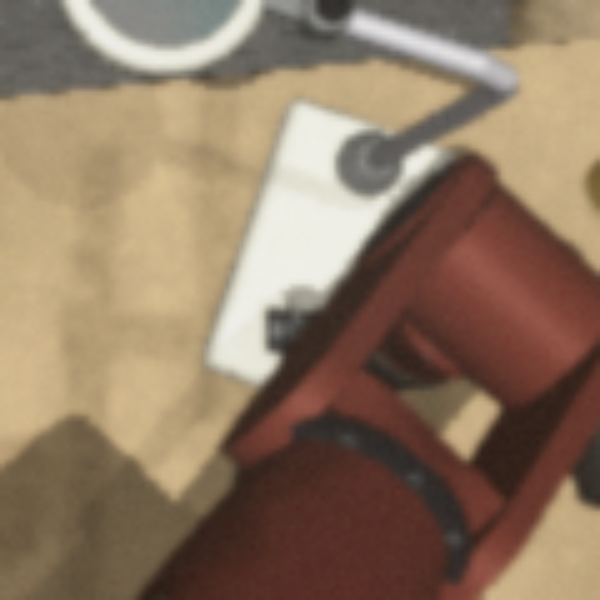

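The top crop shows the left finger's knuckle level with the button's row, so the x position is right. The pale pads are simply hard to see against the white base, so I'll press down slowly and watch the force.

Emit:
step_arm:
  deltas:
    - [[0,0,0.016],0]
    - [[0,0,0.016],0]
    - [[0,0,0],0]
    - [[0,0,0],0]

```text
time_s: 4.85
position: [0.4335, -0.328, 0.0622]
tcp_rot: [[-1.0, 0.002, -0.0], [0.002, 1.0, 0.0], [0.0, 0.0, -1.0]]
force: [-1.0, -0.2, -0.0]
finger_gap: -0.005
grip_force: 0.0
```

Emit:
step_arm:
  deltas:
    - [[0,0,0.012],0]
    - [[0,0,0],0]
    - [[0,0,0],0]

```text
time_s: 5.15
position: [0.4336, -0.3281, 0.0593]
tcp_rot: [[-1.0, 0.001, -0.0], [0.001, 1.0, 0.0], [0.0, 0.0, -1.0]]
force: [-0.0, -0.5, -0.3]
finger_gap: -0.005
grip_force: 0.0
```

Emit:
step_arm:
  deltas:
    - [[0,0,0.012],0]
    - [[0,0,0],0]
    - [[0,0,0],0]

```text
time_s: 5.45
position: [0.4335, -0.3281, 0.0562]
tcp_rot: [[-1.0, 0.002, -0.0], [0.002, 1.0, 0.0], [0.0, 0.0, -1.0]]
force: [-0.6, -0.6, -0.2]
finger_gap: 0.001
grip_force: 0.0
```

Emit:
step_arm:
  deltas:
    - [[0,0,0.012],0]
    - [[0,0,0],0]
    - [[0,0,0],0]

```text
time_s: 5.75
position: [0.4335, -0.328, 0.0532]
tcp_rot: [[-1.0, 0.002, -0.0], [0.002, 1.0, 0.0], [0.0, 0.0, -1.0]]
force: [-0.6, -0.6, 1.0]
finger_gap: 0.003
grip_force: 0.0
```

Emit:
step_arm:
  deltas:
    - [[0,0,0.012],0]
    - [[0,0,0],0]
    - [[0,0,0],0]

```text
time_s: 6.05
position: [0.4335, -0.3281, 0.0502]
tcp_rot: [[-1.0, 0.001, -0.0], [0.001, 1.0, 0.0], [0.0, 0.0, -1.0]]
force: [0.7, -0.1, 0.5]
finger_gap: -0.0
grip_force: 0.0
```

Emit:
step_arm:
  deltas:
    - [[0,0,0.012],0]
    - [[0,0,0],0]
    - [[0,0,0],0]

```text
time_s: 6.35
position: [0.4335, -0.3281, 0.0472]
tcp_rot: [[-1.0, 0.001, -0.0], [0.001, 1.0, 0.0], [0.0, 0.0, -1.0]]
force: [-0.3, -0.4, 0.3]
finger_gap: 0.001
grip_force: 0.0
```

Run:
```python
from h import *
from rig import robot
o=robot.observe();d=robot.get_image("scene");P=o['position'];print(P,o['force'],o['effort'])
print(proj(d,P-[0,0,.022]),proj(d,P))
h=cv2.cvtColor(d["img"],cv2.COLOR_BGR2HSV);m=cv2.inRange(h,(45,120,60),(80,255,255));b=blob(m,(340,270,385,310));print(cv2.boundingRect(b),cv2.contourArea(b))
cv2.imwrite("pics/b4.png",cv2.resize(d["img"][255:315,330:410],None,fx=9,fy=9,interpolation=cv2.INTER_CUBIC))
```

```text
[ 0.43350106 -0.32805806  0.04724121] [-0.31407024 -0.43492326  0.25418618] [-1.07325402e-03 -3.54761589e+01 -2.46439272e+01 -3.06718666e-04
  3.56652839e-03 -2.37947091e-05]
[360.01404844 295.9241938 ] [361.68686249 290.53482838]
(356, 288, 10, 9) 51.5
```

View pics/b4.png

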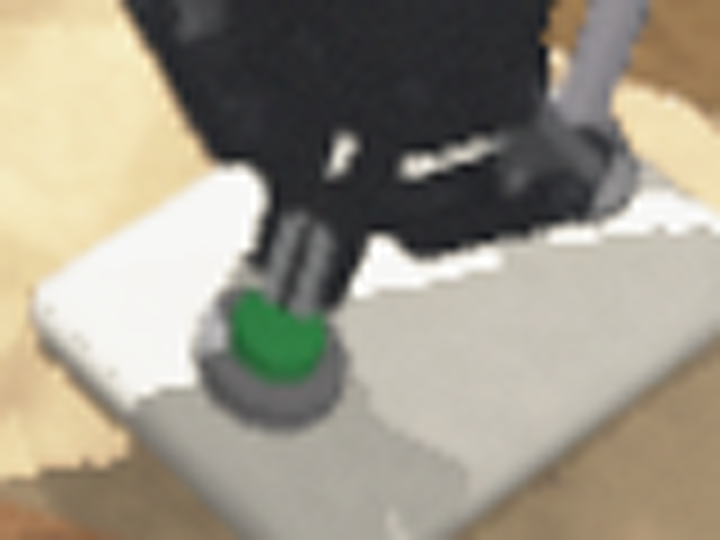

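The crop shows the pad tips at about (310,310), i.e. pixel (364,289), just reaching the button's back edge in the view. They are not in contact yet, so I'll go on down.

Emit:
step_arm:
  deltas:
    - [[0,0,0.012],0]
    - [[0,0,0.012],0]
    - [[0,0,0],0]
    - [[0,0,0],0]

```text
time_s: 6.8
position: [0.4335, -0.328, 0.0411]
tcp_rot: [[-1.0, 0.001, -0.0], [0.001, 1.0, 0.0], [0.0, 0.0, -1.0]]
force: [-0.0, 0.1, -0.4]
finger_gap: 0.004
grip_force: 0.0
```

Run:
```python
from h import *
from rig import robot
d=robot.get_image("scene");o=robot.observe();P=o['position'];print(P,o['force'],o['torque'])
h=cv2.cvtColor(d["img"],cv2.COLOR_BGR2HSV);m=cv2.inRange(h,(45,120,60),(80,255,255));b=blob(m,(340,270,385,310));print(cv2.boundingRect(b),cv2.contourArea(b))
```

```text
[ 0.43359459 -0.32810039  0.04129535] [ 0.03270025 -0.06839785 -0.4949062 ] [ 0.00790799  0.02212233 -0.02069802]
(356, 288, 10, 9) 37.0
```

Emit:
step_arm:
  deltas:
    - [[0,0.018,0],0]
    - [[0,0,0.012],0]
    - [[0,0,0],0]
    - [[0,0,0],0]

```text
time_s: 7.25
position: [0.4336, -0.3235, 0.0383]
tcp_rot: [[-1.0, 0.001, -0.0], [0.001, 1.0, 0.0], [0.0, 0.0, -1.0]]
force: [-0.0, 0.8, 0.5]
finger_gap: -0.003
grip_force: 0.0
```

Emit:
step_arm:
  deltas:
    - [[0,0,0.012],0]
    - [[0,0,0],0]
    - [[0,0,0],0]

```text
time_s: 7.55
position: [0.4335, -0.3236, 0.0352]
tcp_rot: [[-1.0, 0.002, -0.0], [0.002, 1.0, 0.0], [0.0, 0.0, -1.0]]
force: [-0.6, -0.2, 0.8]
finger_gap: 0.003
grip_force: 0.0
```

Run:
```python
from h import *
from rig import robot
d=robot.get_image("scene");o=robot.observe();P=o['position'];print(P,o['force'],proj(d,P),proj(d,P-[0,0,.022]))
h=cv2.cvtColor(d["img"],cv2.COLOR_BGR2HSV);m=cv2.inRange(h,(45,120,60),(80,255,255));b=blob(m,(340,270,385,310));print(cv2.boundingRect(b),cv2.contourArea(b))
cv2.imwrite("pics/b5.png",cv2.resize(d["img"][255:315,330:410],None,fx=9,fy=9,interpolation=cv2.INTER_CUBIC))
```

```text
[ 0.43358676 -0.32366548  0.03531718] [-0.72844767 -0.28837536 -0.81176885] [359.12001158 292.59061002] [357.50312813 297.89309325]
(356, 291, 10, 6) 30.5
```

View pics/b5.png

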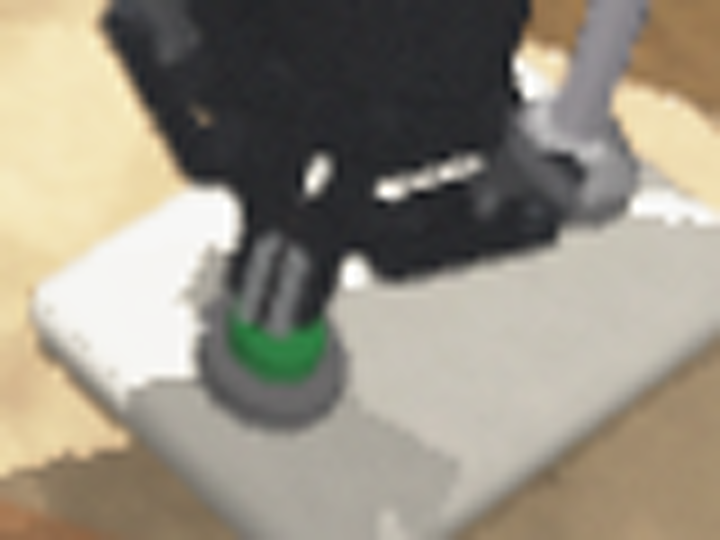

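The crop now shows the tips at (283,330), centred over the button at (283,345), still just above it. I'll continue down.

Emit:
step_arm:
  deltas:
    - [[0,0,0.012],0]
    - [[0,0,0],0]
    - [[0,0,0],0]

```text
time_s: 7.9
position: [0.4336, -0.3236, 0.0323]
tcp_rot: [[-1.0, 0.002, -0.0], [0.002, 1.0, 0.0], [0.0, 0.0, -1.0]]
force: [0.2, 0.2, -0.2]
finger_gap: -0.002
grip_force: 0.0
```

Emit:
step_arm:
  deltas:
    - [[0,0,0.012],0]
    - [[0,0,0],0]
    - [[0,0,0],0]

```text
time_s: 8.2
position: [0.4338, -0.3238, 0.0296]
tcp_rot: [[-1.0, 0.001, 0.0], [0.001, 1.0, -0.0], [-0.0, -0.0, -1.0]]
force: [-0.7, 0.4, 1.6]
finger_gap: -0.008
grip_force: 1.1
```

Emit:
step_arm:
  deltas:
    - [[0,0,0.012],0]
    - [[0,0,0],0]
    - [[0,0,0],0]

```text
time_s: 8.5
position: [0.4339, -0.3238, 0.0266]
tcp_rot: [[-1.0, 0.001, 0.0], [0.001, 1.0, -0.0], [-0.0, -0.0, -1.0]]
force: [-0.4, -0.3, 4.2]
finger_gap: -0.001
grip_force: 1.8
```

Emit:
step_arm:
  deltas:
    - [[0,0,0.012],0]
    - [[0,0,0],0]
    - [[0,0,0],0]

```text
time_s: 8.8
position: [0.4339, -0.3239, 0.0259]
tcp_rot: [[-1.0, 0.001, -0.001], [0.001, 1.0, 0.0], [0.001, 0.0, -1.0]]
force: [-4.4, 4.6, 17.1]
finger_gap: -0.0
grip_force: 8.6
```

Emit:
step_arm:
  deltas:
    - [[0,0,-0.03],0]
    - [[0,0,-0.06],0]
    - [[0,0,-0.06],0]
    - [[0,0,-0.15],0]
    - [[0,0,-0.15],0]
    - [[0,0,-0.15],0]
    - [[0,0,-0.15],0]
    - [[0,0,-0.15],0]
    - [[0,0,-0.15],0]
    - [[0,0,-0.15],0]
    - [[0,0,-0.15],0]
    - [[0,0,-0.15],0]
  gripper: 1

```text
time_s: 10.0
position: [0.4331, -0.3232, 0.4006]
tcp_rot: [[-1.0, 0.001, 0.0], [0.001, 1.0, -0.0], [-0.0, -0.0, -1.0]]
force: [0.9, -0.4, -0.4]
finger_gap: -0.001
grip_force: 0.0
```

Emit:
step_arm:
  deltas:
    - [[0,0.15,0],0]
    - [[0,0.15,0],0]
    - [[0,0.15,0],0]
    - [[0,0.15,0],0]
    - [[0,0.15,0],0]
    - [[0,0.15,0],0]
    - [[0,0.15,0],0]
    - [[0,0.15,0],0]
    - [[0,0.15,0],0]
    - [[0,0.15,0],0]
    - [[0,0.1,0],0]
    - [[0,0,0],0]
  gripper: -1

```text
time_s: 11.2
position: [0.4335, 0.0789, 0.3989]
tcp_rot: [[-1.0, -0.003, 0.0], [-0.003, 1.0, 0.001], [-0.0, 0.001, -1.0]]
force: [0.4, -0.6, -0.6]
finger_gap: 1.001
grip_force: 0.0
```

Emit:
step_arm:
  deltas:
    - [[0,0.15,0],0]
    - [[0,0.15,0],0]
    - [[0,0.15,0],0]
    - [[0,0.1,0],0]
    - [[0,0.1,0],0]
    - [[0,0,0],0]
    - [[0,0,0],0]
    - [[0,0,0],0]

```text
time_s: 12.0
position: [0.4347, 0.2375, 0.3986]
tcp_rot: [[-1.0, 0.003, 0.0], [0.003, 1.0, -0.001], [-0.0, -0.001, -1.0]]
force: [0.0, 0.3, -0.2]
finger_gap: 0.999
grip_force: 0.0
```

Emit:
step_arm:
  deltas:
    - [[-0.13,0.039,0],0]
    - [[-0.13,0.039,0],0]
    - [[0,0,0.1],0]
    - [[0,0,0],0]
    - [[0,0,0],0]

```text
time_s: 12.5
position: [0.4991, 0.257, 0.3729]
tcp_rot: [[-1.0, 0.003, -0.002], [0.003, 1.0, -0.001], [0.002, -0.001, -1.0]]
force: [0.2, 0.1, 0.0]
finger_gap: 1.001
grip_force: 0.0
```

Run:
```python
from h import *
from rig import robot
s=load("pics/scene0.npz");d=robot.get_image("scene");o=robot.observe();P=o['position'];print(P,np.round(o['q'],1))
f=9
x0,y0=165,55
im=cv2.resize(d["img"][y0:y0+65,x0:x0+80],None,fx=f,fy=f,interpolation=cv2.INTER_CUBIC)
def mark(X,c):
    u=proj(d,X);print(np.round(u,1));cv2.circle(im,tuple(int(v) for v in (u-[x0,y0]+.5)*f),4,c,-1)
mark(P,(0,0,255))
for sy in(-1,1):
  for sx in(-1,1): mark(P+[sx*.011,sy*.0425,-.009],(255,255,0))
mark([.499,.257,.298],(0,255,0))
cv2.imwrite("pics/g.png",im)
```

```text
[0.49946062 0.25739855 0.37417035] [ 20.1  -0.1  89.4  -0.   90.7 -69.7]
[192.6  98.8]
[201.7 107.1]
[207.1 104.4]
[179.1  99.4]
[184.7  96.9]
[195.3 123.8]
```

View pics/g.png

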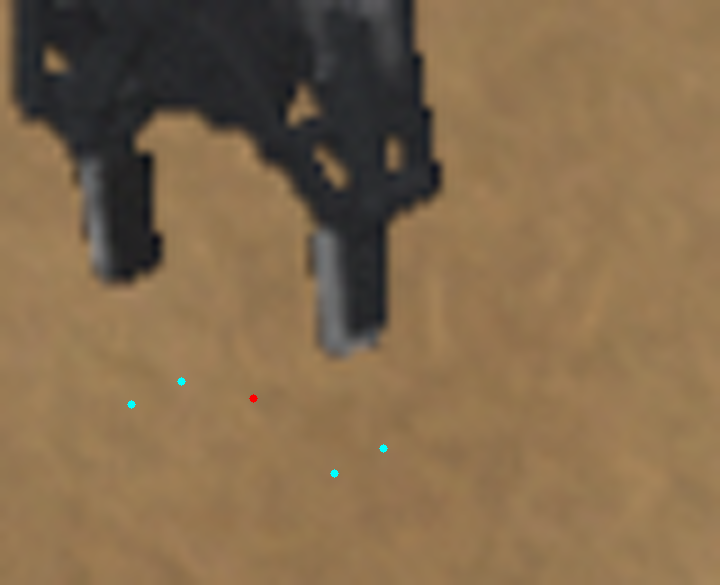

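The picture shows the open fingers with tips at crop (127,270) and (353,342), about 13 px above the predicted cyan points. The fingers are spaced and oriented as expected, so the whole tool stands roughly 30–35 mm higher than reported. That matches the button contact.

Run:
```python
from h import *
from rig import robot
s=load("pics/scene0.npz");o=robot.observe();P=o['position']
T=P+[0,0,-.009]
J=np.array([(proj(s,T+e)-proj(s,T))/10 for e in np.eye(3)*.01]).T*1  # px per mm
print(np.round(J,3)); off=np.array([-17,-121])/9
for z in(28,32,36,40): print(z,np.linalg.solve(J[:,:2],off-J[:,2]*z))
t0=load("pics/top0.npz");d=robot.get_image("top")
df=cv2.absdiff(d["img"],t0["img"]).max(2)>30
v=d["img"].max(2)
for z in(0,.03,.06,.1):print("tcp+",z,proj(d,P+[0,0,z]))
u=proj(d,P)
x0,y0=int(u[0])-24,int(u[1])-16
for y in range(y0,y0+34,2): print(y,''.join('#' if df[y,x] and v[y,x]<70 else ('r' if df[y,x] else '.') for x in range(x0,x0+50)))
print(x0)
```

```text
[[ 0.248 -0.263 -0.037]
 [-0.119 -0.089 -0.34 ]]
28 [17.9493373  20.20311091]
32 [11.46215951 13.53270719]
36 [4.97498171 6.86230346]
40 [-1.51219608  0.19189974]
tcp+ 0 [141.09510679 174.59871642]
tcp+ 0.03 [137.44740385 172.68951023]
tcp+ 0.06 [133.55574643 170.65261836]
tcp+ 0.1 [127.94311193 167.71496781]
158 rrr###################............................
160 rrrr########################.......#####..........
162 rrrr############################..##########......
164 rrrrr#########################.####....########...
166 rrrr.r#######################.##.##...#########...
168 rrrrrr#########################################...
170 rrrrrrr##########################.##############..
172 rrrrrrrr################..#####################r..
174 rrrrrrrrr######################################r..
176 .r.rrrrrr############rrrrrrrrrrr.....r##rr........
178 rrrrrrrrrr###########rr...........................
180 rrrrrrrrrrr###########r...........................
182 rrrrrrrrrrr###########rr..........................
184 .rrrrrrrrrrr###########r..........................
186 ..rrrrrrrrrrr###########r.........................
188 ...rrrrrrrrrrr###########r........................
190 ...rrrrrrrrrrr###########r........................
117
```

Emit:
step_arm:
  deltas:
    - [[0,0,0.1],0]
    - [[0,0,0.1],0]
    - [[0,0,0.1],0]
    - [[0,0,0.1],0]
    - [[0,0,0.1],0]
    - [[0,0,0.06],0]
    - [[0,0,0.04],0]
    - [[0,0,0],0]
    - [[0,0,0],0]

```text
time_s: 13.5
position: [0.5002, 0.2585, 0.2248]
tcp_rot: [[-1.0, 0.002, 0.002], [0.002, 1.0, 0.001], [-0.002, 0.001, -1.0]]
force: [-0.4, -0.1, 0.7]
finger_gap: 1.003
grip_force: 0.0
```

Emit:
step_arm:
  deltas:
    - [[0,0,0],0]
    - [[0,0,0],0]
    - [[0,0,0],0]
    - [[0,0,0],0]
    - [[0,0,0],0]
    - [[0,0,0],0]
    - [[0,0,0],0]
    - [[0,0,0],0]
    - [[0,0,0],0]
    - [[0,0,0],0]
  gripper: 1

```text
time_s: 14.5
position: [0.4998, 0.2583, 0.2239]
tcp_rot: [[-1.0, 0.002, 0.001], [0.002, 1.0, 0.0], [-0.001, 0.0, -1.0]]
force: [-1.0, -0.4, 4.3]
finger_gap: 0.303
grip_force: 58.7
```

Emit:
step_arm:
  deltas:
    - [[0,0,-0.03],0]
    - [[0,0,-0.06],0]
    - [[0,0,-0.06],0]
    - [[0,0,-0.06],0]
    - [[0,0,-0.06],0]
    - [[0,0,-0.06],0]
    - [[0,0,-0.06],0]
    - [[0,0,-0.06],0]
    - [[0,0,-0.05],0]
    - [[0,0,0],0]
    - [[0,0,0],0]
    - [[0,0,0],0]

```text
time_s: 15.7
position: [0.499, 0.2581, 0.3472]
tcp_rot: [[-1.0, 0.001, -0.002], [0.001, 1.0, -0.001], [0.002, -0.001, -1.0]]
force: [-0.7, -0.1, -1.8]
finger_gap: 0.305
grip_force: 59.1
```

Run:
```python
from h import *
from rig import robot
s0=load("pics/scene0.npz");d=robot.get_image("scene");o=robot.observe();P=o['position'];print(P,o['force'],o['grip_force'])
df=cv2.absdiff(d["img"],s0["img"]).max(2)
c=proj(d,[.499,.257,.25]);print("exp handle bottom/edge if held",proj(d,[.499,.257,.182+.125]),proj(d,[.487,.257,.137]))
x0=int(c[0])-22
for y in range(96,192,2): print(y,''.join('#' if df[y,x]>30 else '.' for x in range(x0,x0+56)))
print(x0)
```

```text
[0.49893186 0.2580184  0.34701183] [-0.51202696  1.26760847 -2.15148876] 59.13071393966675
exp handle bottom/edge if held [194.98024901 120.93395466] [197.6178615  171.26458485]
96 .........#####....#########.............................
98 ...........###....#########.............................
100 ...........####...#########.............................
102 ............##.....#######..............................
104 ...................######...............................
106 .......................#................................
108 ........................................................
110 ........................................................
112 ........................#...............................
114 ........................#...............................
116 ........................................................
118 ........................................................
120 ........................................................
122 ...................######...............................
124 ..................########..............................
126 .....
[... 1307 characters left out ...]
.........................
170 .....................##...###...........................
172 .......................######...........................
174 .......................######...........................
176 .......................######...........................
178 ........................#####........##.................
180 .......................##################...............
182 ........................#####.#######...................
184 ........................................................
186 ........................................................
188 ........................................................
190 ........................................................
174
```

Emit:
step_arm:
  deltas:
    - [[-0.1,0,0],0]
    - [[-0.1,0,0],0]
    - [[-0.104,0,0],0]
    - [[0,0,0],0]
    - [[0,0,0.1],0]
    - [[0,0,0.1],0]
    - [[0,0,0.1],0]
    - [[0,0,0.1],0]
    - [[0,0,0.04],0]
    - [[0,0,0.034],0]
    - [[0,0,0],0]
    - [[0,0,0],0]

```text
time_s: 16.95
position: [0.5761, 0.2584, 0.2312]
tcp_rot: [[-1.0, 0.001, 0.002], [0.001, 1.0, 0.001], [-0.002, 0.001, -1.0]]
force: [0.4, 0.7, -1.3]
finger_gap: 0.3
grip_force: 59.2
```

Emit:
step_arm:
  deltas:
    - [[0.06,0,0],0]
    - [[0.06,0,0],0]
    - [[0.04,0,0],0]
    - [[0.04,0,0],0]
    - [[0.04,0,0],0]
    - [[0,0,0],0]

```text
time_s: 17.55
position: [0.5155, 0.2585, 0.2313]
tcp_rot: [[-1.0, 0.001, 0.003], [0.001, 1.0, 0.001], [-0.003, 0.001, -1.0]]
force: [2.3, 0.4, -0.1]
finger_gap: 0.302
grip_force: 59.5
```

Emit:
step_arm:
  deltas:
    - [[0.04,0,0],0]
    - [[0.04,0,0],0]
    - [[0.04,0,0],0]
    - [[0.04,0,0],0]
    - [[0.04,0,0],0]
    - [[0.04,0,0],0]
    - [[0.04,0,0],0]
    - [[0.04,0,0],0]
    - [[0.04,0,0],0]
    - [[0.04,0,0],0]
    - [[0,0,0],0]
    - [[0,0,0],0]

```text
time_s: 18.75
position: [0.4146, 0.2585, 0.2302]
tcp_rot: [[-1.0, 0.001, -0.001], [0.001, 1.0, 0.0], [0.001, 0.0, -1.0]]
force: [1.2, -1.0, -0.4]
finger_gap: 0.298
grip_force: 60.3
```

```bash
cat > look.py <<'E'
from h import *
from rig import robot
def look(x0,y0,w,h,step=2):
    s0=load("pics/scene0.npz");d=robot.get_image("scene");o=robot.observe();print(o['position'],np.round(o['force'],1),o['grip_force'])
    df=cv2.absdiff(d["img"],s0["img"]).max(2)
    for y in range(y0,y0+h,step): print(y,''.join('#' if df[y,x]>22 else '.' for x in range(x0,x0+w)))
    return d,o
E
python3 - <<'E'
from look import *
d,o=look(135,100,110,100)
P=o['position']+[0,0,.033]
for a in(0,30,40,50):
    a=np.radians(a);L=.243;print(proj(d,P+[L*np.sin(a)-.013*np.cos(a),0,-L*np.cos(a)-.013*np.sin(a)]))
E
```

```text
[0.41491761 0.25849005 0.23012813] [ 1.3 -0.   0.3] 60.34095525741577
100 ..................##############################..............................................................
102 ..................##############################..............................................................
104 ...................##############################.............................................................
106 ...................##############################.............................................................
108 ...................##############################.............................................................
110 ....................############################..............................................................
112 .....................##########################...............................................................
114 ...................############################...............................................................
116 ................################################..........................................................
[... 4131 characters left out ...]
.............
190 ..............................................................##################....###################.......
192 ..................................................................#####################################.###...
194 ......................................................................################################.#######
196 ..........................................................................############################..######
198 ..............................................................................########################..#####.
[182.44162424 213.36211689]
[207.52227404 187.93737867]
[214.06145177 177.53236876]
[219.56593422 166.45839962]
```

Emit:
step_arm:
  deltas:
    - [[0.04,0,0],0]
    - [[0.04,0,0],0]
    - [[0.04,0,0],0]
    - [[0.02,0,0],0]
    - [[0,0,0],0]
    - [[0,0,0],0]

```text
time_s: 19.4
position: [0.3802, 0.2585, 0.2304]
tcp_rot: [[-1.0, 0.001, -0.0], [0.001, 1.0, 0.0], [0.0, 0.0, -1.0]]
force: [0.5, 0.2, 1.3]
finger_gap: 0.303
grip_force: 61.1
```

Emit:
step_arm:
  deltas:
    - [[0,0,-0.06],0]
    - [[0,0,-0.1],0]
    - [[0,0,-0.15],0]
    - [[0,0,-0.15],0]
    - [[0,0,-0.15],0]
    - [[0,0,-0.1],0]
    - [[0,0,0],0]
    - [[0,0,0],0]
    - [[0,0,0],0]

```text
time_s: 20.3
position: [0.3792, 0.258, 0.4042]
tcp_rot: [[-1.0, 0.001, -0.006], [0.001, 1.0, -0.002], [0.006, -0.002, -1.0]]
force: [1.2, -0.4, -2.4]
finger_gap: 0.296
grip_force: 60.4
```

Run:
```python
from look import *
d,o=look(125,45,110,95)
P=o['position']+[0,0,.033]
print("G",proj(d,P))
for a in(30,35,40,45,50):
    a=np.radians(a);print([np.round(proj(d,P+[L*np.sin(a)-.013*np.cos(a),0,-L*np.cos(a)-.013*np.sin(a)]),1).tolist() for L in(.243,.15)])
```

```text
[0.37924067 0.25795942 0.40421826] [ 1.  -0.6 -1.2] 60.35807132720947
45 ......###############################.........................................................................
47 .........############################.........................................................................
49 .........############################.........................................................................
51 .......###############################........................................................................
53 ..#####################################.......................................................................
55 ..#####################################.......................................................................
57 ...######################################.....................................................................
59 ....#######################################...................................................................
61 .....############################################.............................................................
63 .
[... 3956 characters left out ...]
...#......####...............................
133 ...........................................................................#.###..............................
135 ...................................................................#.......#...####...........................
137 ...........................................................................#..................................
139 ............................................................................#.................................
G [155.50583999  90.37846046]
[[195.4, 148.1], [181.1, 130.2]]
[[199.2, 142.6], [183.8, 126.7]]
[[202.8, 136.8], [186.3, 123.0]]
[[206.1, 130.8], [188.6, 119.0]]
[[209.0, 124.5], [190.7, 114.9]]
```

Emit:
step_arm:
  deltas:
    - [[0.04,0,-0.08],0]
    - [[0.04,0,-0.08],0]
    - [[0.04,0,-0.08],0]
    - [[0.04,0,-0.08],0]
    - [[0.02,-0.05,0],0]
    - [[0,-0.1,0],0]
    - [[0,-0.12,0],0]
    - [[0,-0.12,0],0]
    - [[0,-0.12,0],0]
    - [[0,-0.12,0],0]
    - [[0,-0.12,0],0]
    - [[0,-0.12,0],0]

```text
time_s: 21.55
position: [0.3342, 0.0393, 0.4848]
tcp_rot: [[-1.0, 0.002, -0.004], [0.002, 1.0, -0.0], [0.004, -0.0, -1.0]]
force: [0.2, -0.4, -1.8]
finger_gap: 0.305
grip_force: 60.4
```

Emit:
step_arm:
  deltas:
    - [[0,-0.12,0],0]
    - [[0,-0.12,0],0]
    - [[0,-0.12,0],0]
    - [[0,-0.12,0],0]
    - [[0,-0.12,0],0]
    - [[0,-0.12,0],0]
    - [[0,-0.12,0],0]
    - [[0,-0.05,0],0]
    - [[0,0,0],0]
    - [[0,0,0],0]

```text
time_s: 22.55
position: [0.3344, -0.1809, 0.4864]
tcp_rot: [[-1.0, 0.002, -0.002], [0.002, 1.0, 0.002], [0.002, 0.002, -1.0]]
force: [1.0, -0.3, -1.5]
finger_gap: 0.303
grip_force: 60.3
```

Emit:
step_arm:
  deltas:
    - [[0,-0.022,0.08],0]
    - [[0,-0.022,0.1],0]
    - [[0,0,0.1],0]
    - [[0,0,0.1],0]
    - [[0,0,0.1],0]
    - [[0,0,0.1],0]
    - [[0,0,0.052],0]
    - [[0,0,0],0]
    - [[0,0,0],0]
    - [[0,0,0],0]

```text
time_s: 23.55
position: [0.3356, -0.1929, 0.3313]
tcp_rot: [[-1.0, 0.001, 0.003], [0.001, 1.0, -0.002], [-0.003, -0.002, -1.0]]
force: [0.3, -0.1, -1.3]
finger_gap: 0.299
grip_force: 60.4
```

Run:
```python
from look import *
d,o=look(260,120,110,110)
P=o['position']+[0,0,.033]
t=robot.get_image("top");t0=load("pics/top0.npz")
for a in(40,45,50):
    a=np.radians(a);print([[np.round(proj(c,P+[L*np.sin(a)-.013*np.cos(a),0,-L*np.cos(a)-.013*np.sin(a)]),1).tolist() for L in(.243,.15)] for c in(d,t)])
df=cv2.absdiff(t["img"],t0["img"]).max(2)
for y in range(130,215,2): print(y,''.join('#' if df[y,x]>22 else '.' for x in range(285,365)))
```

```text
[ 0.33560614 -0.19296346  0.3312896 ] [-0.  -0.1 -2.2] 60.401190519332886
120 ................................##############################################................................
122 ................................#############################################.................................
124 ...............................##############################################.................................
126 ...............................##############################################.................................
128 ...............................#############################################..................................
130 ...............................#############################################..................................
132 ...............................#############################################..................................
134 ...............................############################################...................................
136 ...............................############################################...........................
[... 8460 characters left out ...]
......##############
200 ................................#########......######............###############
202 .................................########.......######..........################
204 ..................................########......#######........#################
206 ...................................#######.......########.....##################
208 ...................................########.......##############################
210 ...................................########.......##############################
212 .....................................######........#############################
214 ...............................................###.#############################
```

Run:
```python
from h import *
s,t=load("pics/scene0.npz"),load("pics/top0.npz")
print(tri(s,(329.3,218),t,(317.2,185.8)), plane(t,(317.2,185.8),.175),plane(s,(329.3,218),.175))
```

```text
(array([ 0.49049168, -0.19430181,  0.17591113]), [np.float64(0.0010250762446673326), np.float64(0.0010250762446672539)]) [ 0.49111424 -0.19535919  0.175     ] [ 0.49076771 -0.19315772  0.175     ]
```

Emit:
step_arm:
  deltas:
    - [[-0.04,0.01,-0.016],0]
    - [[-0.06,0,0],0]
    - [[-0.08,0,0],0]
    - [[-0.08,0,0],0]
    - [[-0.08,0,0],0]
    - [[-0.06,0,0],0]
    - [[-0.05,0,0],0]
    - [[-0.038,0,0],0]
    - [[0,0,0],0]
    - [[0,0,0],0]
    - [[0,0,0],0]
    - [[0,0,0],0]

```text
time_s: 24.85
position: [0.4564, -0.1903, 0.3335]
tcp_rot: [[-1.0, 0.002, 0.0], [0.002, 1.0, -0.0], [-0.0, -0.0, -1.0]]
force: [0.0, 0.1, -1.3]
finger_gap: 0.304
grip_force: 60.4
```

Run:
```python
from look import *
d,o=look(320,120,90,80)
E0=np.array([.4905,-.1943,.1759])+o['position']-[.3356,-.19296,.3313]
print(E0,proj(d,E0),proj(d,[.6127,-.1917,.3]),np.round(o['q'],1))
h=cv2.cvtColor(d["img"],cv2.COLOR_BGR2HSV);m=cv2.inRange(h,(45,120,60),(80,255,255));b=blob(m,(340,270,385,310));print(cv2.boundingRect(b),cv2.contourArea(b))
```

```text
[ 0.45643311 -0.19026912  0.33356232] [-0.2 -0.5 -1.9] 60.39915204048157
120 ########################################..................................................
122 ########################################..................................................
124 .########################################.................................................
126 ..#######################################.................................................
128 #..######################################.................................................
130 #...#########################################.............................................
132 ##..###############################################.......................................
134 ##..##############################...###############......................................
136 ###############################......##############.......................................
138 ###############################.....#############.........................................
140 ############.....##############......###########.........................
[... 2234 characters left out ...]
###............................................................
190 .......................########...........................................................
192 ........................#######...........................................................
194 .............................###..........................................................
196 ..........................................................................................
198 ..........................................................................................
[ 0.61133311 -0.19160912  0.17816232] [348.27714465 192.84743349] [356.56762451 154.99401453] [ -30.8   -8.1  101.1   -0.    87.  -120.6]
(356, 287, 10, 10) 61.5
```

The edge shows at about (348,193), as predicted: under the lens centre and about 12 cm below it. The button is up again and the grip is firm, so I'm handing in.

```bash
python3 -c "
from rig import robot
print(robot.sign_off())"
```

```text
the job is handed in; nothing more can be done
None
```

I pressed and released the lamp button, then handed the job in with the wide chisel held still, its edge about 12 cm below the lens centre, leaning about 43° bevel up; the hand-in gave no verdict.

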